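# Comb the stirring rods into the drying tray's grooves

## Robot

A 6-joint arm with a two-finger parallel gripper is mounted at the origin on a cart in front of the work surface, level with it; the furniture and walls round the work are solid. World frame = base frame: x ahead of the robot, y to its left, z up, the work surface at z = 0. Lengths are in m, angles in rad, forces in N, time in s.
With the tool pointing down it reaches from about 0.275 to 0.85 m from the base axis. Payload 5.2 kg.
Tool frame: the origin (TCP) lies midway between the tips of the shut fingers; the grasp point (between the pads) lies 19 mm behind it (pinch_z is the distance from the TCP to the grasp point, in m); z points along the fingers, y is the line along which they close (so a half turn about z gives the same grasp; the last joint's range is limited). The gripper opens to 85 mm and grips with 20 to 120 N. Pads are 22 mm wide; open, the fingers measure 114 mm over their backs; the gripper's body (76 mm by 85 mm) begins 54 mm behind the grasp point. The pads swing forward as they close: fully open they stand 13 mm farther back than shut.
Start: joints at [-0.203, 0.259, 1.535, -0, 1.348, -0.203], TCP at [0.55, 0, 0.231] pointing down, gripper open.
Joint ranges: [-3.14, 3.14], [-0.91, 2.08], [0.19, 2.58], [-1.22, 4.36], [0.22, 2.71], [-3.12, 3.12]. Speed limits (rad/s): [2.57, 2.57, 3.14, 3.14, 3.14, 3.14].

## Interface

Orientations are given as [roll, pitch, yaw] about the fixed x, y, z axes, in that order (R = Rz(yaw) Ry(pitch) Rx(roll)).
In Python, from plant import * gives the robot as it stands.
- The arm moves only by the shell command python3 -m pendant 'ROWS' [FORCE]. ROWS is JSON, a list of rows, each an object of numbers: "ax", "ay", "az": the turn, a rotation vector about the tool's x, y, z in units of 5 degrees (1.0 is 5 degrees); "tx", "ty", "tz": the shift along the tool's x, y, z in units of 50 mm (1.0 is 50 mm); "grip": the finger opening in mm, from 0 to 85.4. In form: [{"ax": .., "ay": .., "az": .., "tx": .., "ty": .., "tz": .., "grip": ..}, ...]. A call has exactly 8 rows; each row shifts and turns the commanded pose from where the row before left it, along the tool's axes as they then stand; what a row does not reach is not made up. A row lasts 1/8 s, in which the tool goes at most 62.5 mm and 10.7 degrees, less where a joint would pass 70% of its speed; a pose out of reach is approached as far as the arm can. A call is refused whole if a number of a shift passes 1 or a number of a turn 1, either way. A call with a gripper value outside its range is refused whole. The fingers move at their own pace and stop on an object; FORCE is the grip in N (left out, the last holds). Time passes only in rows, so rows that do not move let the fingers close, or fill a call up. It gives the time, the measured TCP pose, the force, the opening and the grip force at its end, in the units of the state.
- read_state(): the state, without advancing time (a new reading comes with each control period).
- camera(name): name is "scene" or "side" or "wrist"; returns the picture (480x640x3 uint8, blue, green, red); there is no depth.
- calibration(name): a dict with "fx", "fy", "cx", "cy" (pixels), "R" (3x3) and "t" (3): a world point X has camera coordinates R X + t. Camera axes: x right, y down, z forward; pixel columns grow to the right and rows downward; lengths in m; the calibration is good to about 2 mm. A picture is of the moment at which its call begins: read the wrist's pose just before it. calibration takes no time and is no camera call; for the wrist camera it gives the pose at the moment of the call.
- hand_in(): hands the job in; it is judged then, once.
The state is a dict: "clock": time; "joint_positions": joint angles; "qd": joint speeds; "joint_efforts": joint torques, N m; "eef_pos": TCP position; "eef_rot": TCP orientation; "force": force on the tool from outside, world axes, zero at the start; "moment": the same for the moment, N m; "opening": opening from 0.0 (shut) to 1.0 (fully open); "gripper_force": force on a finger pad.
Only numpy, scipy, OpenCV 4.12 (cv2) and the standard library are available. Lean on these libraries where they do the work, as an engineer would, in place of code of your own. Each camera call takes 0.05 s, during which the arm holds its last target. There are 200 camera calls.

## Task

Take the rake from its cork pad and comb it square across the ridges of the drying tray in a full stroke, from the flat strip nearest the pad to the flat strip at the far end, teeth pressed lightly on the sprung deck all the way (about 5 N, never 15 N), so that all four loose rods turn parallel and drop into grooves; comb again if one is left. Do not touch the rods with the gripper, leave the timer and the bowl alone, and finally stand the rake upright in the middle of its pad again, its row of teeth along the pad.

Things in the scene. Friction and masses are not known exactly. Their poses are not given: they have to be found in the camera images.
- tray: Drying tray, fixed; aluminium frame 136 (x) x 252 (y) mm, origin under its centre, yaw within 0.3 rad of the world's. Side walls at x = +-65 mm (6 thick, 124 clear between) rise to 50 mm; end rims are lower than the deck. A wooden deck in it rides on springs: 5 N per mm of sinking, at least 6 mm of travel; it is heavy (1 to 4 kg): touch down slower than 10 mm/s.
- tray_ridges (a point): Point fixed to the frame, 36 mm above the tray's origin: nominal crest height at mid deck. The true unpressed height differs by up to 3 mm either way, unmeasured: find it by feel. 8 ridges along the tray's x, crests at tray y = -84, -60, ... 84 mm, with 7 V grooves between, 11 mm deep, 45-degree sides.
- tray_start (a point): Point fixed to the frame at tray y = +103 mm, nominal deck height: middle of the flat strip (|y| 84 to 121 mm, level with the crests) nearest the pad, where the stroke begins.
- tray_finish (a point): The same at tray y = -103 mm: middle of the flat strip at the far end, where the stroke ends.
- rake: Rake, 92 mm tall, about 0.22 kg, upright on its pad. Origin amid the tooth tips, z up. Six flat steel teeth in a row along its x, each 10 (x) x 34 (y) x 24 mm, toe and heel rounded 2.5 mm, 6 mm gaps, row 90 mm; they bridge the ridges (24 mm apart) and pass over rods in grooves. Head bar 94 x 22 mm, z 22 to 36. Handle block 32 (x) x 24 (y) mm, z 40 to 92: grip it along y.
- pad: Fixed cork pad of the rake, 120 mm (x) by 64 mm (y) by 4 mm, origin at the centre of its underside. It lies on the +y side of the tray; the rake's row of teeth stands along its x axis.
- timer: Kitchen timer, 63 mm across, 38 mm high, loose bystander; origin under its centre.
- bowl: Cupping bowl, 91 mm across, 59 mm high, loose bystander; origin under its centre.
- rod1: Loose steel stirring rod with round ends, 8 mm thick, 100 mm long, 40 g; origin at its centre, x along it. At the start it lies askew across the tray's ridge crests, 30 to 50 degrees off the grooves. Its centre is about 40 mm above the tray's underside when on the crests, about 30.5 mm when in a groove (each give or take 3 mm with the deck).
- rod2: Loose steel stirring rod with round ends, 8 mm thick, 100 mm long, 40 g; origin at its centre, x along it. At the start it lies askew across the tray's ridge crests, 30 to 50 degrees off the grooves. Its centre is about 40 mm above the tray's underside when on the crests, about 30.5 mm when in a groove (each give or take 3 mm with the deck).
- rod3: Loose steel stirring rod with round ends, 8 mm thick, 100 mm long, 40 g; origin at its centre, x along it. At the start it lies askew across the tray's ridge crests, 30 to 50 degrees off the grooves. Its centre is about 40 mm above the tray's underside when on the crests, about 30.5 mm when in a groove (each give or take 3 mm with the deck).
- rod4: Loose steel stirring rod with round ends, 8 mm thick, 100 mm long, 40 g; origin at its centre, x along it. At the start it lies askew across the tray's ridge crests, 30 to 50 degrees off the grooves. Its centre is about 40 mm above the tray's underside when on the crests, about 30.5 mm when in a groove (each give or take 3 mm with the deck).

How it is judged:
On the way, in this order (a step that is already met when the one before it is completed fails the run):
1. rake upright, its teeth pressing with more than 1 N on the deck at the flat strip at the tray's +y end (contact force between rake and tray above 1 N and y of rake in the frame of tray between 0.085 and 0.14 m and angle between rake's own z axis and vertical below 0.2 rad), for 0.15 s.
2. rake upright, its teeth pressing with more than 1 N on the deck at the first quarter of the ridges (contact force between rake and tray above 1 N and y of rake in the frame of tray between 0.03 and 0.07 m and angle between rake's own z axis and vertical below 0.2 rad), for 0.15 s.
3. rake upright, its teeth pressing with more than 1 N on the deck at the middle of the ridges (contact force between rake and tray above 1 N and y of rake in the frame of tray between -0.02 and 0.02 m and angle between rake's own z axis and vertical below 0.2 rad), for 0.15 s.
4. rake upright, its teeth pressing with more than 1 N on the deck at the last quarter of the ridges (contact force between rake and tray above 1 N and y of rake in the frame of tray between -0.07 and -0.03 m and angle between rake's own z axis and vertical below 0.2 rad), for 0.15 s.
5. rake upright, its teeth pressing with more than 1 N on the deck at the flat strip at the far, -y end (contact force between rake and tray above 1 N and y of rake in the frame of tray between -0.14 and -0.085 m and angle between rake's own z axis and vertical below 0.2 rad), for 0.15 s.
At the end, for the whole second after the job is handed in: All four rods lie still in grooves (centres 20 to 35 mm above the tray's underside, within 0.06 rad of the tray's x axis); the rake stands released on its pad, within 20 mm of its centre, 0.25 rad of its length (either way round), 0.06 rad of upright and down on the cork (4 mm) (z of rod1 in the frame of tray between 0.02 and 0.035 m and angle between the x axis of each of rod1, rod2, rod3, rod4 and the x axis of tray, either way round below 0.06 rad and linear speed of each of rod1, rod2, rod3, rod4, rake below 0.02 m/s and z of rod2 in the frame of tray between 0.02 and 0.035 m and z of rod3 in the frame of tray between 0.02 and 0.035 m and z of rod4 in the frame of tray between 0.02 and 0.035 m and horizontal distance between rake and pad below 0.02 m and angle between the x axis of rake and the x axis of pad, either way round below 0.25 rad and angle between rake's own z axis and vertical below 0.06 rad and z of rake in the frame of pad below 0.008 m); the robot touches nothing.
It fails at once if the rake presses on the tray with more than 15 N (contact force between rake and tray above 15 N).
It fails at once if the fingers touch a rod (contact force between the fingers and rod1 above 0.3 N or contact force between the fingers and rod2 above 0.3 N or contact force between the fingers and rod3 above 0.3 N or contact force between the fingers and rod4 above 0.3 N).
It fails at once if the timer or the bowl is shifted by more than 20 mm (distance of any of timer, bowl from where it was at the start of the episode above 0.02 m).
It also fails if it takes over 69 s, if anything falls off the work surface, if the arm or the gripper's body presses on something with over 40 N, if the wrist force passes 120 N, or if a joint passes its speed limit or range.

## Working session

There is one attempt and no reset: what is moved stays moved. The work goes in short steps, Python scripts to look and compute and a shell command to move; the robot and the scene stay as the last step left them, time stands still between calls to the robot, and variables do not carry over. Pictures are saved under pics/ and viewed, at most 10 in all, crops included, and the job is handed in when it is done.

```bash
ls; mkdir -p pics; python3 - <<'E'
from plant import *
import cv2,numpy as np
s=read_state();print({k:np.round(v,3).tolist() for k,v in s.items()})
for n in("scene","side"):
    c=calibration(n);print(n,{k:np.round(v,3).tolist() for k,v in c.items()})
    cv2.imwrite(f"pics/{n}0.png",camera(n))
E
```

```text
pics
{'clock': 0.0, 'joint_positions': [-0.203, 0.259, 1.536, -0.0, 1.348, -0.203], 'qd': [-0.0, -0.001, 0.002, -0.0, 0.001, 0.001], 'joint_efforts': [0.0, -44.603, -29.057, -0.0, 0.012, -0.0], 'eef_pos': [0.549, 0.0, 0.23], 'eef_rot': [-3.14, -0.0, 1.571], 'force': [0.117, 0.978, 0.634], 'moment': [-0.019, 0.01, 0.059], 'gripper_force': 0.0, 'opening': 0.998}
scene {'fx': 447.713, 'fy': 447.713, 'cx': 321.126, 'cy': 235.298, 'R': [[0.702, -0.712, -0.005], [-0.507, -0.495, -0.706], [0.5, 0.498, -0.708]], 't': [-0.472, 0.317, 0.603]}
side {'fx': 550.171, 'fy': 550.171, 'cx': 325.713, 'cy': 242.414, 'R': [[0.995, 0.095, 0.01], [0.087, -0.853, -0.514], [-0.04, 0.513, -0.858]], 't': [-0.615, -0.055, 1.105]}
```

View pics/scene0.png

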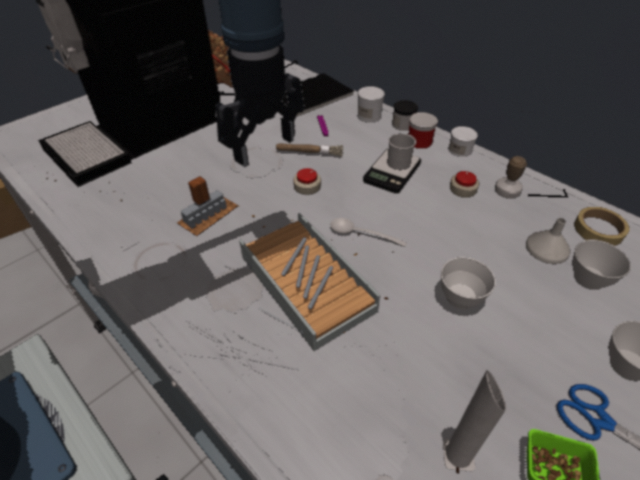

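View pics/side0.png

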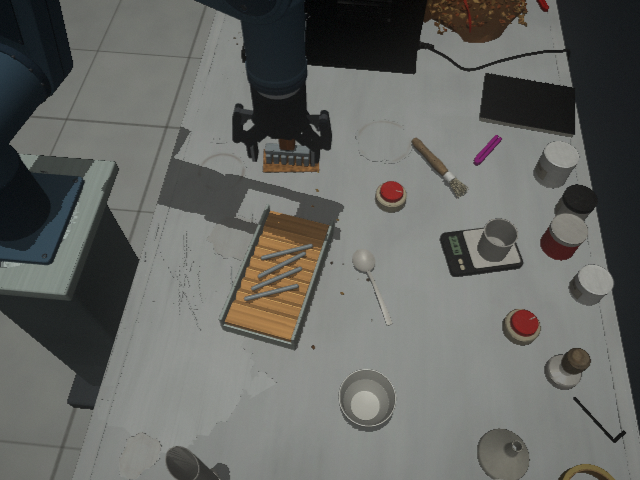

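The scene view shows the rake on its pad at about (207,208), the tray at about (310,280) with four askew rods, a red-topped timer at (307,180) and a bowl at (467,285). The side view has the tray at (277,278), the pad at (291,163), the timer at (391,194) and the bowl at (367,398).

```bash
cat > h.py <<'E'
import cv2,numpy as np
from plant import *
def ray(c,uv,z):
    uv=np.atleast_2d(np.array(uv,float)); R=np.array(c["R"]);t=np.array(c["t"])
    d=np.c_[(uv[:,0]-c["cx"])/c["fx"],(uv[:,1]-c["cy"])/c["fy"],np.ones(len(uv))]@R
    o=-R.T@t
    return (o+d*((z-o[2])/d[:,2])[:,None])
def proj(c,X):
    p=np.atleast_2d(X)@np.array(c["R"]).T+np.array(c["t"])
    return p[:,:2]/p[:,2:]*[c["fx"],c["fy"]]+[c["cx"],c["cy"]]
E
python3 - <<'E'
from h import *
for n,pb,tb in(("scene",(170,170,245,240),(235,215,385,350)),("side",(255,130,330,180),(215,200,345,350))):
    im=cv2.imread(f"pics/{n}0.png");c=calibration(n);print(n,"cam",(-np.array(c["R"]).T@c["t"]).round(3))
    hsv=cv2.cvtColor(im,cv2.COLOR_BGR2HSV)
    m=cv2.inRange(hsv,(5,90,40),(22,255,255))
    for nm,b,z in(("pad/handle",pb,.004),("tray",tb,.036)):
        q=np.zeros_like(m);q[b[1]:b[3],b[0]:b[2]]=m[b[1]:b[3],b[0]:b[2]]
        if nm=="tray": q=cv2.morphologyEx(q,cv2.MORPH_CLOSE,np.ones((9,9)))
        k,l,st,ce=cv2.connectedComponentsWithStats(q)
        for i in range(1,k):
            if st[i,4]<40: continue
            ys,xs=np.where(l==i);W=ray(c,np.c_[xs,ys],z)[:,:2]
            print(nm,st[i].tolist(),ce[i].round(1),"plane z",z,cv2.minAreaRect((W*1000).astype(np.float32)))
        cv2.drawContours(im,cv2.findContours(q,0,2)[0],-1,(255,0,255),1) if 0 else None
    if n=="side":corn=[(267,208),(333,222),(297,347),(222,325)]
    else: corn=[(243,243),(305,222),(378,297),(317,340)]
    print("corners z.05",(ray(c,corn,.05)[:,:2]).round(3).tolist())
    a=cv2.resize(im[pb[1]:pb[3],pb[0]:pb[2]],None,fx=4,fy=4,interpolation=2)
    b=cv2.resize(im[tb[1]:tb[3],tb[0]:tb[2]],None,fx=3,fy=3,interpolation=2)
    h=max(a.shape[0],b.shape[0]);pad=lambda x:cv2.copyMakeBorder(x,0,h-x.shape[0],0,0,0)
    cv2.imwrite(f"pics/{n}_crop.png",np.hstack([pad(a),pad(b)]));print(h)
E
```

```text
scene cam [ 0.191 -0.48   0.649]
pad/handle [189, 177, 20, 27, 370] [198.7 190. ] plane z 0.004 ((556.3560791015625, 274.6715393066406), (95.3873291015625, 35.026885986328125), 65.7821044921875)
pad/handle [178, 199, 59, 36, 455] [208.9 219.1] plane z 0.004 ((522.857666015625, 192.35769653320312), (117.2660140991211, 61.11144256591797), 5.438343048095703)
tray [247, 222, 128, 115, 6877] [310.3 277.2] plane z 0.036 ((539.975830078125, -93.79322814941406), (245.1230926513672, 121.16584777832031), 79.23497009277344)
corners z.05 [[0.498, 0.031], [0.618, -0.01], [0.577, -0.228], [0.448, -0.213]]
405
side cam [ 0.661 -0.555  0.925]
pad/handle [279, 139, 16, 11, 151] [286.8 144. ] plane z 0.004 ((509.15289306640625, 237.37631225585938), (33.42213439941406, 28.549903869628906), 5.984108924865723)
pad/handle [263, 149, 56, 24, 483] [288.2 166.6] plane z 0.004 ((524.1648559570312, 192.8522186279297), (118.58193969726562, 60.35586929321289), 4.609315395355225)
tray [225, 211, 104, 131, 7796] [277.7 275.9] plane z 0.036 ((541.1132202148438, -92.40841674804688), (244.9712677001953, 120.99494934082031), 79.3824691772461)
corners z.05 [[0.501, 0.034], [0.63, 0.015], [0.592, -0.238], [0.461, -0.212]]
450
```

View pics/scene_crop.png

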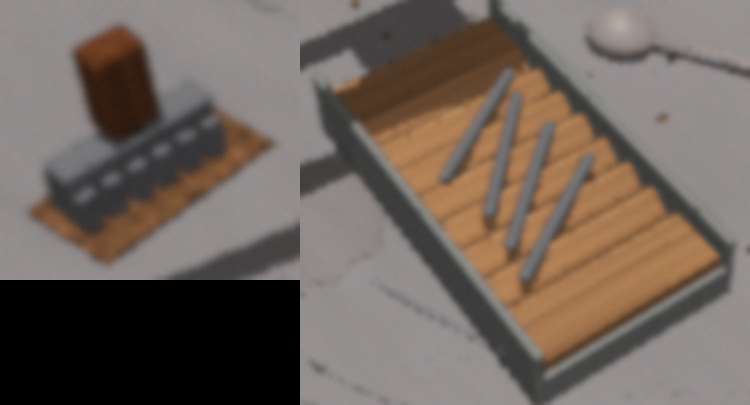

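View pics/side_crop.png

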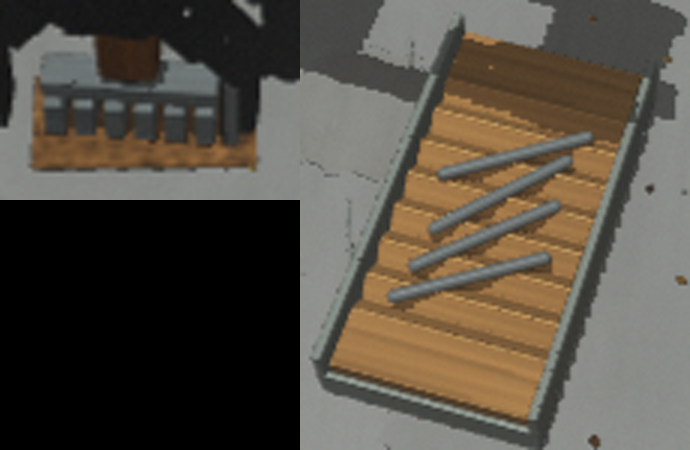

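The tray is at (0.5405, -0.093) with yaw -0.187 rad. The pad is at (0.5235, 0.1926) with yaw about 0.087 rad. Both views agree. Next I move above the rake and turn the jaws onto its y axis.

```bash
python3 -m pendant '[{"tx":0.97,"ty":-0.12},{"tx":0.97,"ty":-0.12},{"tx":0.97,"ty":-0.12},{"tx":0.97,"ty":-0.12},{"az":1},{"az":1},{"az":1},{"az":1}]'
python3 -m pendant '[{"az":1},{"az":1},{"az":1},{"az":1},{"az":1},{"az":1},{"az":1},{"az":1}]'
python3 -m pendant '[{"az":1},{"az":1},{"az":1},{"az":1},{"az":1},{"tx":0},{"tx":0},{"tx":0}]'
python3 - <<'E'
from h import *
c=calibration("scene");print("handle top scene",ray(c,[(197,181)],.096).round(4))
im=camera("scene");cv2.imwrite("pics/s1.png",im)
cw=calibration("wrist");w=camera("wrist");cv2.imwrite("pics/w1.png",w)
print((-np.array(cw["R"]).T@cw["t"]).round(3),np.round(cw["R"],2).tolist())
s=read_state();print(s["eef_pos"],s["eef_rot"])
import json
json.dump({k:np.array(v).tolist() for k,v in cw.items()},open("w1.json","w"))
E
```

```text
handle top scene [[0.5172 0.1927 0.096 ]]
[0.55  0.083 0.373] [[1.0, 0.0, -0.0], [0.0, -0.95, 0.32], [-0.0, -0.32, -0.95]]
[5.49654602e-01 9.18119079e-05 2.30762591e-01] [-3.14040962e+00 -2.31914620e-04  1.57082887e+00]schema error: expected keys ax, ay, az, tx, ty, tz, grip
schema error: expected keys ax, ay, az, tx, ty, tz, grip
schema error: expected keys ax, ay, az, tx, ty, tz, grip
```

View pics/w1.png

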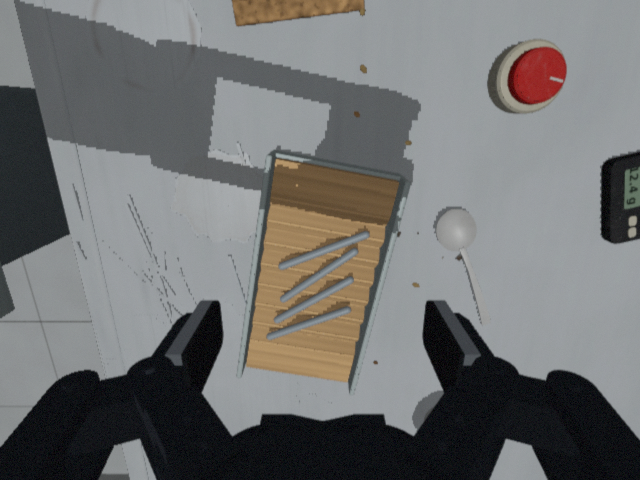

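The wrist picture shows the tray (245-405, 155-390) with the rods, and the arm has not moved: every row needs all the keys.

```bash
python3 -m pendant '[{"ax":0,"ay":0,"az":0,"tx":0.97,"ty":-0.12,"tz":0,"grip":85},{"ax":0,"ay":0,"az":0,"tx":0.97,"ty":-0.12,"tz":0,"grip":85},{"ax":0,"ay":0,"az":0,"tx":0.97,"ty":-0.12,"tz":0,"grip":85},{"ax":0,"ay":0,"az":0,"tx":0.97,"ty":-0.12,"tz":0,"grip":85},{"ax":0,"ay":0,"az":1,"tx":0,"ty":0,"tz":0,"grip":85},{"ax":0,"ay":0,"az":1,"tx":0,"ty":0,"tz":0,"grip":85},{"ax":0,"ay":0,"az":1,"tx":0,"ty":0,"tz":0,"grip":85},{"ax":0,"ay":0,"az":1,"tx":0,"ty":0,"tz":0,"grip":85}]'
python3 -m pendant '[{"ax":0,"ay":0,"az":1,"tx":0,"ty":0,"tz":0,"grip":85},{"ax":0,"ay":0,"az":1,"tx":0,"ty":0,"tz":0,"grip":85},{"ax":0,"ay":0,"az":1,"tx":0,"ty":0,"tz":0,"grip":85},{"ax":0,"ay":0,"az":1,"tx":0,"ty":0,"tz":0,"grip":85},{"ax":0,"ay":0,"az":1,"tx":0,"ty":0,"tz":0,"grip":85},{"ax":0,"ay":0,"az":1,"tx":0,"ty":0,"tz":0,"grip":85},{"ax":0,"ay":0,"az":1,"tx":0,"ty":0,"tz":0,"grip":85},{"ax":0,"ay":0,"az":1,"tx":0,"ty":0,"tz":0,"grip":85}]'
python3 -m pendant '[{"ax":0,"ay":0,"az":1,"tx":0,"ty":0,"tz":0,"grip":85},{"ax":0,"ay":0,"az":1,"tx":0,"ty":0,"tz":0,"grip":85},{"ax":0,"ay":0,"az":1,"tx":0,"ty":0,"tz":0,"grip":85},{"ax":0,"ay":0,"az":1,"tx":0,"ty":0,"tz":0,"grip":85},{"ax":0,"ay":0,"az":1,"tx":0,"ty":0,"tz":0,"grip":85},{"ax":0,"ay":0,"az":0,"tx":0,"ty":0,"tz":0,"grip":85},{"ax":0,"ay":0,"az":0,"tx":0,"ty":0,"tz":0,"grip":85},{"ax":0,"ay":0,"az":0,"tx":0,"ty":0,"tz":0,"grip":85}]'
python3 - <<'E'
from h import *
import json
c0={k:np.array(v) for k,v in json.load(open("w1.json")).items()}
def tray(im,c,b):
    m=cv2.inRange(cv2.cvtColor(im,cv2.COLOR_BGR2HSV),(5,70,30),(22,255,255));q=np.zeros_like(m);q[b[1]:b[3],b[0]:b[2]]=m[b[1]:b[3],b[0]:b[2]]
    q=cv2.morphologyEx(q,cv2.MORPH_CLOSE,np.ones((15,15)));ys,xs=np.where(q>0);return cv2.minAreaRect((ray(c,np.c_[xs,ys],.036)[:,:2]*1000).astype(np.float32))
print("tray wrist",tray(cv2.imread("pics/w1.png"),c0,(240,150,410,390)))
s=read_state();print(s["eef_pos"],s["eef_rot"],s["clock"])
cw=calibration("wrist");w=camera("wrist");cv2.imwrite("pics/w2.png",w)
json.dump({k:np.array(v).tolist() for k,v in cw.items()},open("w2.json","w"))
E
```

```text
clock: 1.2
eef_pos: [0.5258, 0.1941, 0.231]
eef_rot: [-3.141, 0.0, 1.219]
force: [0.3, 0.7, -0.5]
opening: 0.994
gripper_force: 0.0
clock: 2.2
eef_pos: [0.5258, 0.194, 0.231]
eef_rot: [-3.141, 0.001, 0.521]
force: [0.6, 0.1, 0.8]
opening: 0.999
gripper_force: 0.0
clock: 3.2
eef_pos: [0.526, 0.194, 0.2313]
eef_rot: [3.142, 0.0, 0.088]
force: [0.4, 0.9, -0.6]
opening: 0.998
gripper_force: 0.0
tray wrist ((555.4902954101562, -88.57398986816406), (242.32896423339844, 147.75872802734375), 79.33611297607422)
[0.52601193 0.19400625 0.23127467] [3.14158694e+00 6.33613796e-05 8.81677570e-02] 3.2
```

View pics/w2.png

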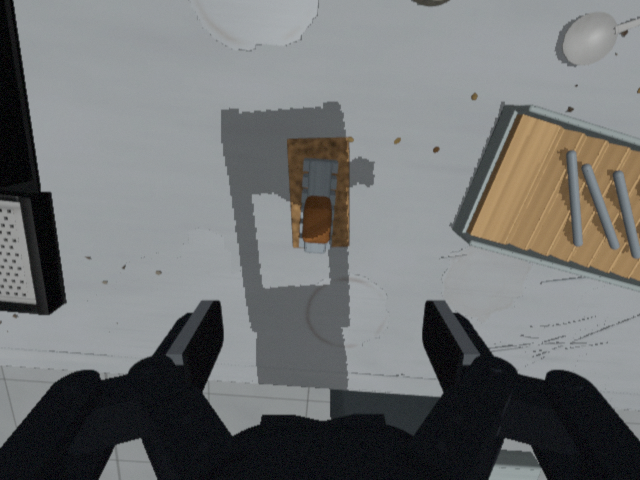

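The wrist view shows the pad at (288-350, 138-248), with the rake's head bar at (303-337, 158-253) and its handle at about (317,220).

```bash
python3 - <<'E'
from h import *
import json
c={k:np.array(v) for k,v in json.load(open("w2.json")).items()}
print("pad corners",ray(c,[(288,139),(350,137),(349,247),(292,248)],.004)[:,:2].round(4).tolist())
print("handle top est proj for rake at pad centre", [proj(c,[[x,.1926+y,.096]]).round(0).tolist() for x in(.5075,.5395) for y in(-.012,.012)])
print("bar z.04 ends", ray(c,[(303,158),(337,158),(306,253),(327,253)],.040)[:,:2].round(4).tolist())
im=cv2.imread("pics/w2.png");hsv=cv2.cvtColor(im,cv2.COLOR_BGR2HSV)
print(hsv[190:256:3,317].tolist()); print(hsv[228,296:340:2].tolist())
E
```

```text
pad corners [[0.5804, 0.2349], [0.588, 0.1723], [0.469, 0.1599], [0.4621, 0.2237]]
handle top est proj for rake at pad centre [[[337.0, 242.0]], [[309.0, 239.0]], [[341.0, 205.0]], [[312.0, 202.0]]]
bar z.04 ends [[0.5672, 0.2168], [0.57, 0.1851], [0.4721, 0.207], [0.474, 0.1856]]
[[96, 28, 91], [104, 32, 89], [10, 72, 64], [15, 169, 62], [14, 168, 56], [16, 205, 56], [12, 147, 66], [13, 168, 73], [14, 164, 81], [14, 177, 78], [14, 168, 79], [14, 155, 74], [12, 141, 74], [13, 164, 73], [12, 169, 80], [13, 161, 87], [15, 164, 121], [13, 155, 112], [102, 18, 144], [99, 22, 151], [100, 21, 149], [100, 16, 146]]
[[17, 121, 135], [16, 122, 113], [106, 19, 147], [24, 13, 100], [15, 174, 72], [13, 154, 76], [13, 169, 74], [15, 176, 71], [15, 189, 70], [11, 141, 74], [14, 159, 72], [14, 160, 70], [13, 163, 75], [12, 166, 77], [14, 155, 79], [14, 163, 78], [13, 158, 102], [14, 124, 76], [98, 12, 82], [15, 126, 81], [15, 121, 82], [14, 124, 84]]
```

```bash
python3 -m pendant '[{"ax":0,"ay":0,"az":0,"tx":-0.07,"ty":-0.02,"tz":0.8,"grip":85},{"ax":0,"ay":0,"az":0,"tx":0,"ty":0,"tz":0.8,"grip":85},{"ax":0,"ay":0,"az":0,"tx":0,"ty":0,"tz":0.8,"grip":85},{"ax":0,"ay":0,"az":0,"tx":0,"ty":0,"tz":0.6,"grip":85},{"ax":0,"ay":0,"az":0,"tx":0,"ty":0,"tz":0.4,"grip":85},{"ax":0,"ay":0,"az":0,"tx":0,"ty":0,"tz":0.2,"grip":85},{"ax":0,"ay":0,"az":0,"tx":0,"ty":0,"tz":0,"grip":85},{"ax":0,"ay":0,"az":0,"tx":0,"ty":0,"tz":0,"grip":40}]' 80
python3 -m pendant '[{"ax":0,"ay":0,"az":0,"tx":0,"ty":0,"tz":0,"grip":30},{"ax":0,"ay":0,"az":0,"tx":0,"ty":0,"tz":0,"grip":25},{"ax":0,"ay":0,"az":0,"tx":0,"ty":0,"tz":0,"grip":15},{"ax":0,"ay":0,"az":0,"tx":0,"ty":0,"tz":0,"grip":10},{"ax":0,"ay":0,"az":0,"tx":0,"ty":0,"tz":0,"grip":10},{"ax":0,"ay":0,"az":0,"tx":0,"ty":0,"tz":0,"grip":10},{"ax":0,"ay":0,"az":0,"tx":0,"ty":0,"tz":0,"grip":10},{"ax":0,"ay":0,"az":0,"tx":0,"ty":0,"tz":0,"grip":10}]' 80
```

```text
clock: 4.25
eef_pos: [0.5232, 0.1948, 0.0523]
eef_rot: [-3.141, -0.002, 0.087]
force: [0.3, -0.4, 0.7]
opening: 0.81
gripper_force: 0.0
clock: 5.25
eef_pos: [0.5229, 0.1948, 0.0518]
eef_rot: [-3.141, -0.001, 0.087]
force: [0.5, 0.4, 5.5]
opening: 0.275
gripper_force: 79.2
```

```bash
python3 -m pendant '[{"ax":0,"ay":0,"az":0,"tx":0,"ty":0,"tz":-0.4,"grip":10},{"ax":0,"ay":0,"az":0,"tx":0,"ty":0,"tz":-0.8,"grip":10},{"ax":0,"ay":0,"az":0,"tx":0,"ty":0,"tz":-0.9,"grip":10},{"ax":0,"ay":0,"az":0,"tx":0.1,"ty":0.946,"tz":0,"grip":10},{"ax":0,"ay":0,"az":0,"tx":0.1,"ty":0.946,"tz":0,"grip":10},{"ax":0,"ay":0,"az":0,"tx":0.1,"ty":0.946,"tz":0,"grip":10},{"ax":0,"ay":0,"az":0,"tx":0.1,"ty":0.946,"tz":0,"grip":10},{"ax":0,"ay":0,"az":1,"tx":0,"ty":0,"tz":0,"grip":10}]'
python3 -m pendant '[{"ax":0,"ay":0,"az":1,"tx":0,"ty":0,"tz":0,"grip":10},{"ax":0,"ay":0,"az":1,"tx":0,"ty":0,"tz":0,"grip":10},{"ax":0,"ay":0,"az":0.14,"tx":0,"ty":0,"tz":0.5,"grip":10},{"ax":0,"ay":0,"az":0,"tx":0,"ty":0,"tz":0.3,"grip":10},{"ax":0,"ay":0,"az":0,"tx":0,"ty":0,"tz":0,"grip":10},{"ax":0,"ay":0,"az":0,"tx":0,"ty":0,"tz":0,"grip":10},{"ax":0,"ay":0,"az":0,"tx":0,"ty":0,"tz":0,"grip":10},{"ax":0,"ay":0,"az":0,"tx":0,"ty":0,"tz":0,"grip":10}]'
python3 - <<'E'
from h import *
s=read_state();print(s["eef_pos"],s["eef_rot"],s["force"],s["clock"])
a=camera("side");b=camera("scene")
cv2.imwrite("pics/s2.png",np.hstack([cv2.resize(a[170:350,200:350],None,fx=3,fy=3,interpolation=2)[:510],cv2.resize(b[190:360,220:390],None,fx=2,fy=3,interpolation=2)]))
c0={k:np.array(v) for k,v in __import__("json").load(open("w1.json")).items()}
print("tray corners wrist z.05",ray(c0,[(272,152),(405,178),(352,392),(240,375)],.05)[:,:2].round(4).tolist())
E
```

```text
clock: 6.25
eef_pos: [0.5589, 0.0044, 0.1552]
eef_rot: [3.141, 0.002, -0.006]
force: [0.1, 0.8, -3.0]
opening: 0.268
gripper_force: 79.5
clock: 7.25
eef_pos: [0.5592, 0.0079, 0.117]
eef_rot: [3.142, -0.001, -0.187]
force: [-0.7, 0.8, -3.1]
opening: 0.264
gripper_force: 79.5
[0.55923456 0.00793208 0.11696555] [ 3.14157989e+00 -1.21717229e-03 -1.86625530e-01] [-0.65933702  0.79853442 -3.11956239] 7.25
tray corners wrist z.05 [[0.5044, 0.0502], [0.6258, 0.0268], [0.5836, -0.2184], [0.4574, -0.1949]]
```

View pics/s2.png

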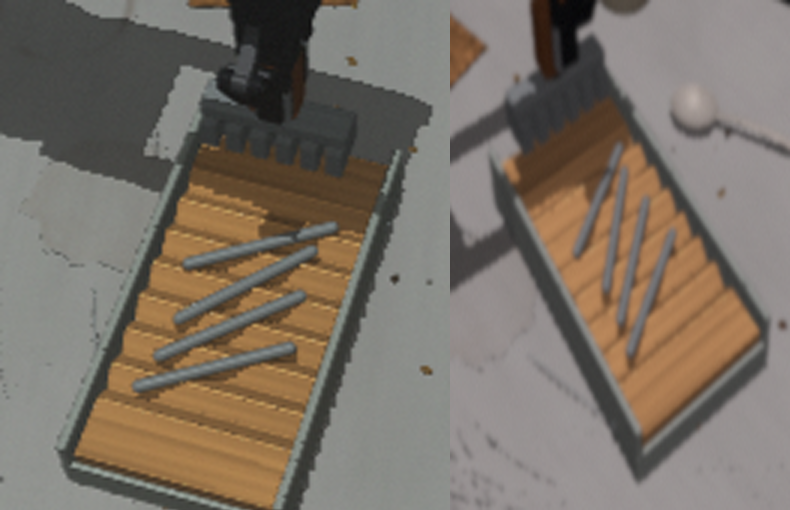

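The rake hovers over the near flat strip between the walls, and the rods are untouched. I descend to just above the highest possible deck, then feel down slowly.

```bash
python3 -m pendant '[{"ax":0,"ay":0,"az":0,"tx":0,"ty":0,"tz":0.2,"grip":10},{"ax":0,"ay":0,"az":0,"tx":0,"ty":0,"tz":0.15,"grip":10},{"ax":0,"ay":0,"az":0,"tx":0,"ty":0,"tz":0.1,"grip":10},{"ax":0,"ay":0,"az":0,"tx":0,"ty":0,"tz":0.02,"grip":10},{"ax":0,"ay":0,"az":0,"tx":0,"ty":0,"tz":0.02,"grip":10},{"ax":0,"ay":0,"az":0,"tx":0,"ty":0,"tz":0.01,"grip":10},{"ax":0,"ay":0,"az":0,"tx":0,"ty":0,"tz":0.01,"grip":10},{"ax":0,"ay":0,"az":0,"tx":0,"ty":0,"tz":0,"grip":10}]'
```

```text
clock: 8.35
eef_pos: [0.5589, 0.008, 0.0909]
eef_rot: [-3.142, -0.0, -0.187]
force: [0.5, 0.5, -3.1]
opening: 0.269
gripper_force: 79.5
```

```bash
python3 - <<'E'
from h import *
s=read_state();p=np.array(s["eef_pos"]);print(p)
th=-.187;T=np.array([.5405,-.093]);d=p[:2]-T
print("tray frame",d@[np.cos(th),np.sin(th)],d@[-np.sin(th),np.cos(th)])
im=camera("side");c=calibration("side")
hsv=cv2.cvtColor(im,cv2.COLOR_BGR2HSV)
ux=np.array([np.cos(th),np.sin(th),0]);uy=np.array([-np.sin(th),np.cos(th),0]);o=np.array([p[0],p[1],p[2]-.048])
# predicted pixel of tooth front bottom corners and walls' top inner edges, drawn for comparison
P=[o+sx*.045*ux-.017*uy for sx in(-1,1)]+[o+sx*.047*ux-.011*uy+[0,0,.036] for sx in(-1,1)]+[np.r_[T,0.05]+sx*.062*ux+.086*uy for sx in(-1,1)]
v=cv2.resize(im[170:260,240:350],None,fx=7,fy=6,interpolation=2)
for q in proj(c,P):cv2.circle(v,(int((q[0]-240+.5)*7),int((q[1]-170+.5)*6)),4,(255,0,255),1)
cv2.imwrite("pics/s3.png",v)
E
```

```text
[0.55889098 0.00798723 0.09092508]
tray frame -0.0007043843677237287 0.1026457631255656
```

View pics/s3.png

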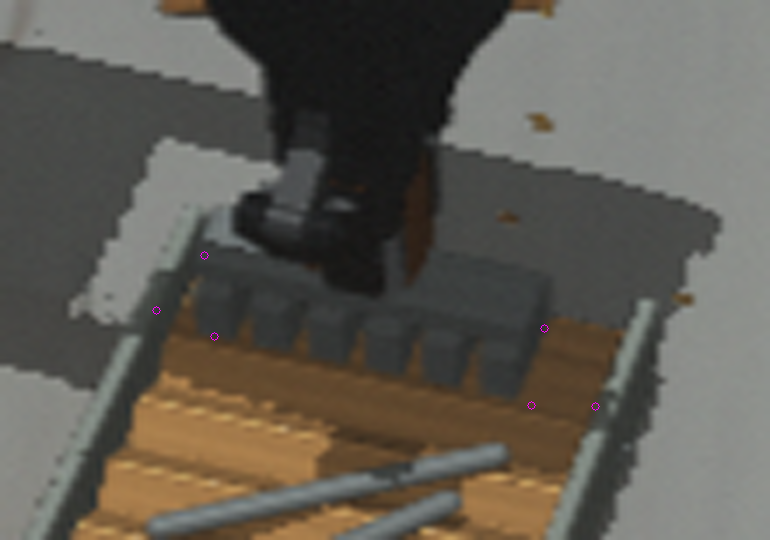

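The rake sits about 5 mm left of the lane centre and 2 mm back, so I correct that while feeling downward.

```bash
python3 -m pendant '[{"ax":0,"ay":0,"az":0,"tx":0.03,"ty":0.02,"tz":0.01,"grip":10},{"ax":0,"ay":0,"az":0,"tx":0.03,"ty":0.02,"tz":0.01,"grip":10},{"ax":0,"ay":0,"az":0,"tx":0.03,"ty":0,"tz":0.01,"grip":10},{"ax":0,"ay":0,"az":0,"tx":0,"ty":0,"tz":0.01,"grip":10},{"ax":0,"ay":0,"az":0,"tx":0,"ty":0,"tz":0.01,"grip":10},{"ax":0,"ay":0,"az":0,"tx":0,"ty":0,"tz":0,"grip":10},{"ax":0,"ay":0,"az":0,"tx":0,"ty":0,"tz":0,"grip":10},{"ax":0,"ay":0,"az":0,"tx":0,"ty":0,"tz":0,"grip":10}]'
```

```text
clock: 9.4
eef_pos: [0.5629, 0.0052, 0.0883]
eef_rot: [3.142, -0.0, -0.187]
force: [0.2, 0.1, -3.5]
opening: 0.271
gripper_force: 79.5
```

```bash
python3 -m pendant '[{"ax":0,"ay":0,"az":0,"tx":0,"ty":0,"tz":0.008,"grip":10},{"ax":0,"ay":0,"az":0,"tx":0,"ty":0,"tz":0.008,"grip":10},{"ax":0,"ay":0,"az":0,"tx":0,"ty":0,"tz":0.008,"grip":10},{"ax":0,"ay":0,"az":0,"tx":0,"ty":0,"tz":0.006,"grip":10},{"ax":0,"ay":0,"az":0,"tx":0,"ty":0,"tz":0,"grip":10},{"ax":0,"ay":0,"az":0,"tx":0,"ty":0,"tz":0,"grip":10},{"ax":0,"ay":0,"az":0,"tx":0,"ty":0,"tz":0,"grip":10},{"ax":0,"ay":0,"az":0,"tx":0,"ty":0,"tz":0,"grip":10}]'
```

```text
clock: 10.4
eef_pos: [0.5629, 0.0052, 0.0868]
eef_rot: [3.142, -0.0, -0.187]
force: [-0.8, -0.6, -2.7]
opening: 0.272
gripper_force: 79.5
```

```bash
python3 -m pendant '[{"ax":0,"ay":0,"az":0,"tx":0,"ty":0,"tz":0.008,"grip":10},{"ax":0,"ay":0,"az":0,"tx":0,"ty":0,"tz":0.008,"grip":10},{"ax":0,"ay":0,"az":0,"tx":0,"ty":0,"tz":0.008,"grip":10},{"ax":0,"ay":0,"az":0,"tx":0,"ty":0,"tz":0.006,"grip":10},{"ax":0,"ay":0,"az":0,"tx":0,"ty":0,"tz":0,"grip":10},{"ax":0,"ay":0,"az":0,"tx":0,"ty":0,"tz":0,"grip":10},{"ax":0,"ay":0,"az":0,"tx":0,"ty":0,"tz":0,"grip":10},{"ax":0,"ay":0,"az":0,"tx":0,"ty":0,"tz":0,"grip":10}]'
```

```text
clock: 11.4
eef_pos: [0.5629, 0.0052, 0.0853]
eef_rot: [-3.142, 0.0, -0.187]
force: [0.1, -0.4, -2.8]
opening: 0.272
gripper_force: 79.5
```

```bash
python3 -m pendant '[{"ax":0,"ay":0,"az":0,"tx":0,"ty":0,"tz":0.008,"grip":10},{"ax":0,"ay":0,"az":0,"tx":0,"ty":0,"tz":0.008,"grip":10},{"ax":0,"ay":0,"az":0,"tx":0,"ty":0,"tz":0.008,"grip":10},{"ax":0,"ay":0,"az":0,"tx":0,"ty":0,"tz":0.006,"grip":10},{"ax":0,"ay":0,"az":0,"tx":0,"ty":0,"tz":0,"grip":10},{"ax":0,"ay":0,"az":0,"tx":0,"ty":0,"tz":0,"grip":10},{"ax":0,"ay":0,"az":0,"tx":0,"ty":0,"tz":0,"grip":10},{"ax":0,"ay":0,"az":0,"tx":0,"ty":0,"tz":0,"grip":10}]'
```

```text
clock: 12.4
eef_pos: [0.5629, 0.0052, 0.0838]
eef_rot: [3.142, -0.0, -0.187]
force: [0.0, 0.4, -2.6]
opening: 0.268
gripper_force: 79.5
```

```bash
python3 -m pendant '[{"ax":0,"ay":0,"az":0,"tx":0,"ty":0,"tz":0.008,"grip":10},{"ax":0,"ay":0,"az":0,"tx":0,"ty":0,"tz":0.008,"grip":10},{"ax":0,"ay":0,"az":0,"tx":0,"ty":0,"tz":0.008,"grip":10},{"ax":0,"ay":0,"az":0,"tx":0,"ty":0,"tz":0.006,"grip":10},{"ax":0,"ay":0,"az":0,"tx":0,"ty":0,"tz":0,"grip":10},{"ax":0,"ay":0,"az":0,"tx":0,"ty":0,"tz":0,"grip":10},{"ax":0,"ay":0,"az":0,"tx":0,"ty":0,"tz":0,"grip":10},{"ax":0,"ay":0,"az":0,"tx":0,"ty":0,"tz":0,"grip":10}]'
```

```text
clock: 13.4
eef_pos: [0.563, 0.0052, 0.0824]
eef_rot: [3.142, -0.0, -0.187]
force: [0.4, -0.1, -0.2]
opening: 0.27
gripper_force: 79.6
```

Contact at TCP z of about 0.083. I add 0.4 mm for about 5 N, then start the stroke.

```bash
python3 -m pendant '[{"ax":0,"ay":0,"az":0,"tx":0,"ty":0,"tz":0.004,"grip":10},{"ax":0,"ay":0,"az":0,"tx":0,"ty":0,"tz":0.004,"grip":10},{"ax":0,"ay":0,"az":0,"tx":0,"ty":0,"tz":0,"grip":10},{"ax":0,"ay":0,"az":0,"tx":0,"ty":0,"tz":0,"grip":10},{"ax":0,"ay":0,"az":0,"tx":0,"ty":0.04,"tz":0,"grip":10},{"ax":0,"ay":0,"az":0,"tx":0,"ty":0.08,"tz":0,"grip":10},{"ax":0,"ay":0,"az":0,"tx":0,"ty":0.1,"tz":0,"grip":10},{"ax":0,"ay":0,"az":0,"tx":0,"ty":0.1,"tz":0,"grip":10}]'
```

```text
clock: 14.4
eef_pos: [0.5599, -0.0109, 0.0819]
eef_rot: [-3.142, -0.0, -0.187]
force: [1.0, 0.8, 1.4]
opening: 0.27
gripper_force: 80.0
```

```bash
python3 -m pendant '[{"ax":0,"ay":0,"az":0,"tx":0,"ty":0.1,"tz":0,"grip":10},{"ax":0,"ay":0,"az":0,"tx":0,"ty":0.1,"tz":0,"grip":10},{"ax":0,"ay":0,"az":0,"tx":0,"ty":0.1,"tz":0,"grip":10},{"ax":0,"ay":0,"az":0,"tx":0,"ty":0.1,"tz":0,"grip":10},{"ax":0,"ay":0,"az":0,"tx":0,"ty":0.1,"tz":0,"grip":10},{"ax":0,"ay":0,"az":0,"tx":0,"ty":0.1,"tz":0,"grip":10},{"ax":0,"ay":0,"az":0,"tx":0,"ty":0.1,"tz":0,"grip":10},{"ax":0,"ay":0,"az":0,"tx":0,"ty":0.1,"tz":0,"grip":10}]'
```

```text
clock: 15.4
eef_pos: [0.5524, -0.0502, 0.0819]
eef_rot: [-3.142, -0.0, -0.187]
force: [1.1, 2.3, 0.5]
opening: 0.273
gripper_force: 80.0
```

```bash
python3 -m pendant '[{"ax":0,"ay":0,"az":0,"tx":0,"ty":0.1,"tz":0.002,"grip":10},{"ax":0,"ay":0,"az":0,"tx":0,"ty":0.1,"tz":0.002,"grip":10},{"ax":0,"ay":0,"az":0,"tx":0,"ty":0.1,"tz":0,"grip":10},{"ax":0,"ay":0,"az":0,"tx":0,"ty":0.1,"tz":0,"grip":10},{"ax":0,"ay":0,"az":0,"tx":0,"ty":0.1,"tz":0,"grip":10},{"ax":0,"ay":0,"az":0,"tx":0,"ty":0.1,"tz":0,"grip":10},{"ax":0,"ay":0,"az":0,"tx":0,"ty":0.1,"tz":0,"grip":10},{"ax":0,"ay":0,"az":0,"tx":0,"ty":0.1,"tz":0,"grip":10}]'
```

```text
clock: 16.4
eef_pos: [0.545, -0.0895, 0.0817]
eef_rot: [-3.142, 0.0, -0.187]
force: [0.4, 3.4, 1.6]
opening: 0.268
gripper_force: 80.1
```

```bash
python3 -m pendant '[{"ax":0,"ay":0,"az":0,"tx":0,"ty":0.1,"tz":0,"grip":10},{"ax":0,"ay":0,"az":0,"tx":0,"ty":0.1,"tz":0,"grip":10},{"ax":0,"ay":0,"az":0,"tx":0,"ty":0.1,"tz":0,"grip":10},{"ax":0,"ay":0,"az":0,"tx":0,"ty":0.1,"tz":0,"grip":10},{"ax":0,"ay":0,"az":0,"tx":0,"ty":0.1,"tz":0,"grip":10},{"ax":0,"ay":0,"az":0,"tx":0,"ty":0.1,"tz":0,"grip":10},{"ax":0,"ay":0,"az":0,"tx":0,"ty":0.1,"tz":0,"grip":10},{"ax":0,"ay":0,"az":0,"tx":0,"ty":0.1,"tz":0,"grip":10}]'
```

```text
clock: 17.4
eef_pos: [0.5375, -0.1288, 0.0817]
eef_rot: [-3.142, 0.0, -0.187]
force: [0.2, 3.1, 2.0]
opening: 0.274
gripper_force: 80.1
```

```bash
python3 -m pendant '[{"ax":0,"ay":0,"az":0,"tx":0,"ty":0.1,"tz":0,"grip":10},{"ax":0,"ay":0,"az":0,"tx":0,"ty":0.1,"tz":0,"grip":10},{"ax":0,"ay":0,"az":0,"tx":0,"ty":0.1,"tz":0,"grip":10},{"ax":0,"ay":0,"az":0,"tx":0,"ty":0.1,"tz":0,"grip":10},{"ax":0,"ay":0,"az":0,"tx":0,"ty":0.1,"tz":0,"grip":10},{"ax":0,"ay":0,"az":0,"tx":0,"ty":0.1,"tz":0,"grip":10},{"ax":0,"ay":0,"az":0,"tx":0,"ty":0.1,"tz":0,"grip":10},{"ax":0,"ay":0,"az":0,"tx":0,"ty":0.1,"tz":0,"grip":10}]'
python3 - <<'E'
from h import *
cv2.imwrite("pics/mid.png",camera("side"));cv2.imwrite("pics/midsc.png",camera("scene"))
E
```

```text
clock: 18.4
eef_pos: [0.5302, -0.1682, 0.0818]
eef_rot: [3.141, -0.0, -0.187]
force: [0.3, 1.9, 2.4]
opening: 0.267
gripper_force: 80.2
```

```bash
python3 - <<'E'
import cv2,numpy as np
a=cv2.imread("pics/mid.png");b=cv2.imread("pics/midsc.png")
cv2.imwrite("pics/mid2.png",np.hstack([cv2.resize(a[200:355,210:345],(400,460),interpolation=2),cv2.resize(b[215:350,235:390],(400,460),interpolation=2)]))
E
```

```text
(no output)
```

View pics/mid2.png

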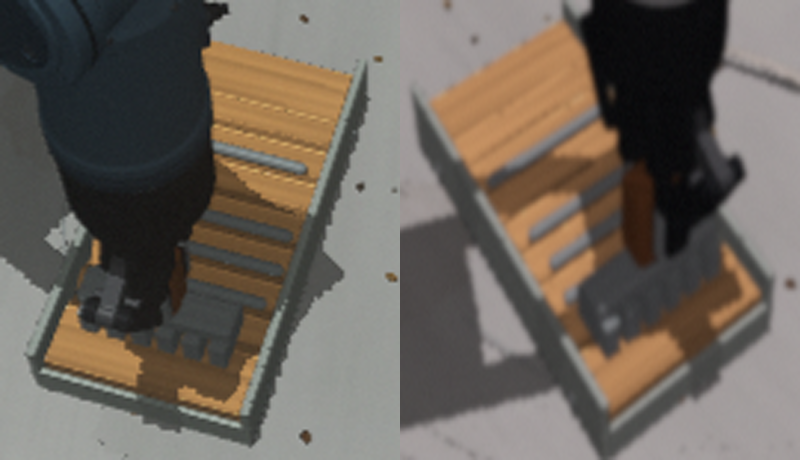

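All four rods already lie parallel in grooves behind the rake and none is ahead of it, so I finish the stroke, dwell and lift.

```bash
python3 -m pendant '[{"ax":0,"ay":0,"az":0,"tx":0,"ty":0.1,"tz":0,"grip":10},{"ax":0,"ay":0,"az":0,"tx":0,"ty":0.1,"tz":0,"grip":10},{"ax":0,"ay":0,"az":0,"tx":0,"ty":0.1,"tz":0,"grip":10},{"ax":0,"ay":0,"az":0,"tx":0,"ty":0.1,"tz":0,"grip":10},{"ax":0,"ay":0,"az":0,"tx":0,"ty":0.1,"tz":0,"grip":10},{"ax":0,"ay":0,"az":0,"tx":0,"ty":0.02,"tz":0,"grip":10},{"ax":0,"ay":0,"az":0,"tx":0,"ty":0,"tz":0,"grip":10},{"ax":0,"ay":0,"az":0,"tx":0,"ty":0,"tz":0,"grip":10}]'
python3 -m pendant '[{"ax":0,"ay":0,"az":0,"tx":0,"ty":0,"tz":0,"grip":10},{"ax":0,"ay":0,"az":0,"tx":0,"ty":0,"tz":0,"grip":10},{"ax":0,"ay":0,"az":0,"tx":0,"ty":0,"tz":-0.02,"grip":10},{"ax":0,"ay":0,"az":0,"tx":0,"ty":0,"tz":-0.1,"grip":10},{"ax":0,"ay":0,"az":0,"tx":0,"ty":0,"tz":-0.4,"grip":10},{"ax":0,"ay":0,"az":0,"tx":0,"ty":0,"tz":-0.7,"grip":10},{"ax":0,"ay":0,"az":0,"tx":0,"ty":0,"tz":-0.3,"grip":10},{"ax":0,"ay":0,"az":0,"tx":0,"ty":0,"tz":0,"grip":10}]'
```

```text
clock: 19.5
eef_pos: [0.5253, -0.1936, 0.0817]
eef_rot: [3.141, 0.0, -0.186]
force: [-0.5, 0.4, 1.5]
opening: 0.271
gripper_force: 80.1
clock: 20.5
eef_pos: [0.526, -0.1935, 0.1585]
eef_rot: [3.141, -0.002, -0.187]
force: [0.1, 0.6, -3.0]
opening: 0.271
gripper_force: 79.6
```

```bash
python3 -m pendant '[{"ax":0,"ay":0,"az":0,"tx":-0.167,"ty":-0.847,"tz":0,"grip":10},{"ax":0,"ay":0,"az":0,"tx":-0.167,"ty":-0.847,"tz":0,"grip":10},{"ax":0,"ay":0,"az":0,"tx":-0.167,"ty":-0.847,"tz":0,"grip":10},{"ax":0,"ay":0,"az":0,"tx":-0.167,"ty":-0.847,"tz":0,"grip":10},{"ax":0,"ay":0,"az":0,"tx":-0.167,"ty":-0.847,"tz":0,"grip":10},{"ax":0,"ay":0,"az":0,"tx":-0.167,"ty":-0.847,"tz":0,"grip":10},{"ax":0,"ay":0,"az":0,"tx":-0.167,"ty":-0.847,"tz":0,"grip":10},{"ax":0,"ay":0,"az":0,"tx":-0.167,"ty":-0.847,"tz":0,"grip":10}]'
python3 -m pendant '[{"ax":0,"ay":0,"az":0,"tx":-0.167,"ty":-0.847,"tz":0,"grip":10},{"ax":0,"ay":0,"az":-1,"tx":0,"ty":0,"tz":0,"grip":10},{"ax":0,"ay":0,"az":-1,"tx":0,"ty":0,"tz":0,"grip":10},{"ax":0,"ay":0,"az":-1,"tx":0,"ty":0,"tz":0,"grip":10},{"ax":0,"ay":0,"az":-0.14,"tx":0,"ty":0,"tz":0,"grip":10},{"ax":0,"ay":0,"az":0,"tx":0,"ty":0,"tz":0,"grip":10},{"ax":0,"ay":0,"az":0,"tx":0,"ty":0,"tz":0,"grip":10},{"ax":0,"ay":0,"az":0,"tx":0,"ty":0,"tz":0,"grip":10}]'
python3 - <<'E'
from h import *
th=-.187;T=np.array([.5415,-.0925]);ux=np.array([np.cos(th),np.sin(th)]);uy=np.array([-ux[1],ux[0]])
for n in("side","scene"):
    im=camera(n);cv2.imwrite(f"pics/{n}4.png",im);c=calibration(n);hsv=cv2.cvtColor(im,cv2.COLOR_BGR2HSV)
    poly=proj(c,[np.r_[T+sx*.058*ux+sy*.1*uy,.033] for sx,sy in((-1,-1),(1,-1),(1,1),(-1,1))])
    m=np.zeros(im.shape[:2],np.uint8);cv2.fillPoly(m,[poly.astype(np.int32)],255)
    m&=cv2.inRange(hsv,(0,0,0),(180,75,255))
    k,l,st,_=cv2.connectedComponentsWithStats(m)
    for i in range(1,k):
        if st[i,4]<40: continue
        ys,xs=np.where(l==i);W=ray(c,np.c_[xs,ys],.0305-.003)[:,:2]-T
        P=np.c_[W@ux,W@uy];vx,vy,x0,y0=cv2.fitLine(P.astype(np.float32),cv2.DIST_L2,0,1e-4,1e-4).ravel()
        print(n,st[i,4],"ctr mm",(P.mean(0)*1e3).round(1),"len",(np.ptp(P[:,0])*1e3).round(1),"ang",round(float(np.arctan2(vy,vx)),3))
E
```

```text
clock: 21.5
eef_pos: [0.5215, 0.1534, 0.1559]
eef_rot: [3.141, 0.003, -0.187]
force: [1.0, 0.3, -2.6]
opening: 0.274
gripper_force: 79.5
clock: 22.5
eef_pos: [0.5223, 0.1951, 0.1576]
eef_rot: [-3.142, 0.0, 0.087]
force: [-0.1, -0.1, -2.4]
opening: 0.27
gripper_force: 80.0
side 207 ctr mm [-0.9 51.4] len 99.3 ang 0.002
side 217 ctr mm [4.8 3.3] len 99.1 ang 0.005
side 221 ctr mm [  6.7 -20.8] len 98.0 ang 0.002
side 228 ctr mm [  3.1 -44.8] len 99.2 ang 0.001
scene 183 ctr mm [-2.  51.2] len 97.0 ang -0.004
scene 207 ctr mm [4.2 3. ] len 97.1 ang 0.003
scene 222 ctr mm [  7.1 -21.2] len 102.7 ang -0.0
scene 229 ctr mm [  2.2 -45.2] len 98.6 ang 0.001
```

All four rods are in grooves, within 0.005 rad, in both views. Now I set the rake back down at its grasp pose.

```bash
python3 -m pendant '[{"ax":0,"ay":0,"az":0,"tx":0.01,"ty":0,"tz":0.5,"grip":10},{"ax":0,"ay":0,"az":0,"tx":0,"ty":0,"tz":0.7,"grip":10},{"ax":0,"ay":0,"az":0,"tx":0,"ty":0,"tz":0.5,"grip":10},{"ax":0,"ay":0,"az":0,"tx":0,"ty":0,"tz":0.28,"grip":10},{"ax":0,"ay":0,"az":0,"tx":0,"ty":0,"tz":0.04,"grip":10},{"ax":0,"ay":0,"az":0,"tx":0,"ty":0,"tz":0.02,"grip":10},{"ax":0,"ay":0,"az":0,"tx":0,"ty":0,"tz":0,"grip":10},{"ax":0,"ay":0,"az":0,"tx":0,"ty":0,"tz":0,"grip":10}]'
python3 -m pendant '[{"ax":0,"ay":0,"az":0,"tx":0,"ty":0,"tz":0.01,"grip":10},{"ax":0,"ay":0,"az":0,"tx":0,"ty":0,"tz":0.01,"grip":10},{"ax":0,"ay":0,"az":0,"tx":0,"ty":0,"tz":0.01,"grip":10},{"ax":0,"ay":0,"az":0,"tx":0,"ty":0,"tz":0,"grip":10},{"ax":0,"ay":0,"az":0,"tx":0,"ty":0,"tz":0,"grip":10},{"ax":0,"ay":0,"az":0,"tx":0,"ty":0,"tz":0,"grip":10},{"ax":0,"ay":0,"az":0,"tx":0,"ty":0,"tz":0,"grip":10},{"ax":0,"ay":0,"az":0,"tx":0,"ty":0,"tz":0,"grip":10}]'
```

```text
clock: 23.6
eef_pos: [0.5233, 0.1953, 0.0565]
eef_rot: [-3.141, -0.001, 0.087]
force: [-0.6, 0.4, -2.7]
opening: 0.273
gripper_force: 80.1
clock: 24.6
eef_pos: [0.5228, 0.1952, 0.0542]
eef_rot: [3.142, 0.0, 0.087]
force: [1.0, -0.4, -2.3]
opening: 0.269
gripper_force: 80.1
```

```bash
python3 -m pendant '[{"ax":0,"ay":0,"az":0,"tx":0,"ty":0,"tz":0.01,"grip":10},{"ax":0,"ay":0,"az":0,"tx":0,"ty":0,"tz":0.01,"grip":10},{"ax":0,"ay":0,"az":0,"tx":0,"ty":0,"tz":0.01,"grip":10},{"ax":0,"ay":0,"az":0,"tx":0,"ty":0,"tz":0.01,"grip":10},{"ax":0,"ay":0,"az":0,"tx":0,"ty":0,"tz":0,"grip":10},{"ax":0,"ay":0,"az":0,"tx":0,"ty":0,"tz":0,"grip":10},{"ax":0,"ay":0,"az":0,"tx":0,"ty":0,"tz":0,"grip":10},{"ax":0,"ay":0,"az":0,"tx":0,"ty":0,"tz":0,"grip":10}]'
```

```text
clock: 25.6
eef_pos: [0.5228, 0.1952, 0.0522]
eef_rot: [-3.142, -0.0, 0.087]
force: [0.1, -0.5, -3.1]
opening: 0.273
gripper_force: 80.1
```

```bash
python3 -m pendant '[{"ax":0,"ay":0,"az":0,"tx":0,"ty":0,"tz":0.004,"grip":10},{"ax":0,"ay":0,"az":0,"tx":0,"ty":0,"tz":0.004,"grip":10},{"ax":0,"ay":0,"az":0,"tx":0,"ty":0,"tz":0.004,"grip":10},{"ax":0,"ay":0,"az":0,"tx":0,"ty":0,"tz":0.004,"grip":10},{"ax":0,"ay":0,"az":0,"tx":0,"ty":0,"tz":0,"grip":10},{"ax":0,"ay":0,"az":0,"tx":0,"ty":0,"tz":0,"grip":10},{"ax":0,"ay":0,"az":0,"tx":0,"ty":0,"tz":0,"grip":10},{"ax":0,"ay":0,"az":0,"tx":0,"ty":0,"tz":0,"grip":10}]'
```

```text
clock: 26.6
eef_pos: [0.5231, 0.1952, 0.0517]
eef_rot: [-3.142, -0.001, 0.087]
force: [-0.3, 0.5, 4.9]
opening: 0.268
gripper_force: 80.7
```

The rake is down on the cork. I release it and retreat straight up.

```bash
python3 -m pendant '[{"ax":0,"ay":0,"az":0,"tx":0,"ty":0,"tz":0,"grip":26},{"ax":0,"ay":0,"az":0,"tx":0,"ty":0,"tz":0,"grip":30},{"ax":0,"ay":0,"az":0,"tx":0,"ty":0,"tz":0,"grip":45},{"ax":0,"ay":0,"az":0,"tx":0,"ty":0,"tz":0,"grip":65},{"ax":0,"ay":0,"az":0,"tx":0,"ty":0,"tz":0,"grip":85},{"ax":0,"ay":0,"az":0,"tx":0,"ty":0,"tz":0,"grip":85},{"ax":0,"ay":0,"az":0,"tx":0,"ty":0,"tz":0,"grip":85},{"ax":0,"ay":0,"az":0,"tx":0,"ty":0,"tz":0,"grip":85}]'
python3 -m pendant '[{"ax":0,"ay":0,"az":0,"tx":0,"ty":0,"tz":-0.2,"grip":85},{"ax":0,"ay":0,"az":0,"tx":0,"ty":0,"tz":-0.6,"grip":85},{"ax":0,"ay":0,"az":0,"tx":0,"ty":0,"tz":-0.8,"grip":85},{"ax":0,"ay":0,"az":0,"tx":0,"ty":0,"tz":-0.8,"grip":85},{"ax":0,"ay":0,"az":0,"tx":0,"ty":0,"tz":-0.8,"grip":85},{"ax":0,"ay":0,"az":0,"tx":0,"ty":0,"tz":-0.4,"grip":85},{"ax":0,"ay":0,"az":0,"tx":0,"ty":0,"tz":0,"grip":85},{"ax":0,"ay":0,"az":0,"tx":0,"ty":0,"tz":0,"grip":85}]'
python3 - <<'E'
from h import *
a=camera("scene");b=camera("wrist")
cv2.imwrite("pics/end.png",np.hstack([cv2.resize(a[170:350,170:390],(400,400),interpolation=2),cv2.resize(b[:330,150:640],(400,400))]))
E
```

```text
clock: 27.6
eef_pos: [0.5228, 0.1952, 0.0514]
eef_rot: [-3.142, -0.0, 0.087]
force: [0.1, -0.5, -0.1]
opening: 0.999
gripper_force: 0.0
clock: 28.6
eef_pos: [0.5222, 0.1951, 0.2306]
eef_rot: [3.141, 0.001, 0.087]
force: [-0.9, 0.1, -0.2]
opening: 0.995
gripper_force: 0.0
```

View pics/end.png

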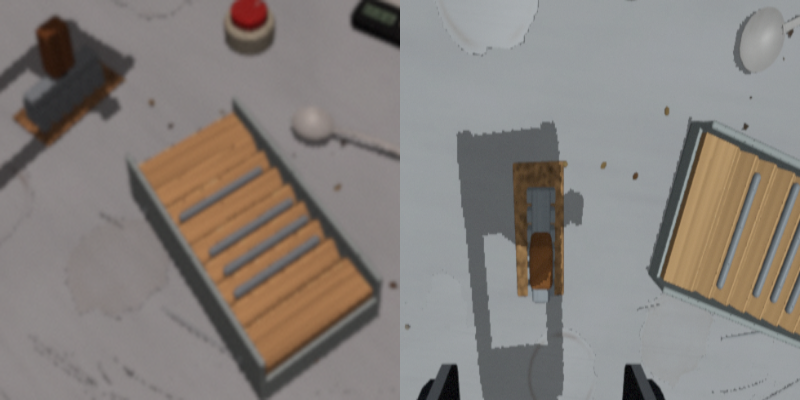

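The rake stands upright and centred on its pad, all four rods lie in grooves, and the gripper is clear.

```bash
python3 -c "
from plant import *
print(hand_in())"
```

```text
the job is handed in; nothing more can be done
None
```

I handed the job in at about 29 s: one full stroke at about 4–5 N put all four rods parallel in grooves, and the rake stands released and upright on its pad; `hand_in()` returned no verdict.

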